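# Take the keyhole cover off the controller box

### The job

The flat aluminium cover on the sloping face of the grey controller box hangs by two keyholes on two screws. With the fingertips at its lower edge push it up the face, without forcing it, until it meets the stop and the wide ends of its keyholes lie over the screw heads, and let it rest there untouched for a moment; then take it by its long edges, lift it straight off the screws and lay it flat, outer face up, well inside the square steel pan. Set it down rather than drop it, and do not shift the other things on the bench.

Things in the scene. Friction and masses are not known exactly. Their poses are not given: they have to be found in the camera images.
- panel: Frame on the sloping face of the grey controller box (wedge 200 mm deep, 130 wide, 156 high at the rear; fixed, placed and turned anew each time). Origin: on the face, under the middle of the hung cover, 102 mm above the bench. x: up the slope, 35 degrees above level; y: across; z: straight out of the face. Bare face from x = -126 to +94 mm, y = -65 to +65 mm.
- cover_center (a point): Centre of the loose aluminium cover, a flat plate 120 mm along its x (up the slope), 64 along y, 8 thick (outer face +z), about 0.18 kg; the point is half-way through the plate, 4 mm off the face. On its centre line two keyholes, each an 8 mm slot with the screw shank now in its upper end, and 22 mm lower a 17 mm entry hole. High friction: it stays where pushed; pushing takes 1 to 5 N.
- screw_upper (a point): Point on the face at the foot of the upper steel screw (panel x = +40 mm, y = 0); the lower one is 54 mm further down the slope. Shank 5 mm thick; round head 12 mm across, from 9 to 13 mm out of the face. The 17 mm entry hole passes the head with 2.5 mm play all round; the cover must then be lifted over 13 mm straight out of the face.
- stop_rib (a point): Middle of the lower side of the stop rib across the top of the face (panel x = +82 mm), on the face; rib 6 mm high, 8 thick, 90 wide. When the cover's upper edge meets it, 22 mm above the hung position, the entry holes are centred on the screw heads. The rib is rigid.
- pan_floor (a point): Middle of the inner floor (2 mm above the bench) of the loose, open, square steel pan, 195 x 191 mm outside, 40 mm high, walls 3 mm, 0.6 kg. It stands beside the controller box, to its left or right. z up; x and y along its sides.
- screwdriver_c (a point): Bystander: screwdriver with a red handle, 206 mm long, lying near the bench's front edge; middle of it.
- tin_c (a point): Bystander: aluminium sample tin, 67 mm across, 44 mm high; its centre.
- bottle_c (a point): Bystander: the white wash bottle between the shaker and the stack of sieves (not the one at the right rear), 208 mm high; a point in its body 70 mm up.
- tape_c (a point): Bystander: roll of tape, 103 mm across, 25 mm high; its centre.
- brush_c (a point): Bystander: wooden sieve brush, 175 mm long; its centre.

How it is judged:
By the outcome, as a careful person would: the job done as asked, in the order asked, and still so for the second after the job is handed in, with the robot touching nothing.
It also fails if it takes over 56 s, if anything falls off the work surface, if the arm or the gripper's body presses on something with over 40 N, if the wrist force passes 120 N, or if a joint passes its speed limit or range.

### The arm

A 6-joint arm with a two-finger parallel gripper is mounted at the origin on a cart in front of the work surface, level with it; the furniture and walls round the work are solid. World frame = base frame: x ahead of the robot, y to its left, z up, the work surface at z = 0. Lengths are in mm, angles in rad, forces in N, time in s.
With the tool pointing down it reaches from about 250 to 800 mm from the base axis. Payload 8.5 kg.
Tool frame: the origin (TCP) lies at the very end of the fingers, on their centre line; the grasp point (between the pads) lies 19 mm behind it; z points along the fingers, y is the line along which they close (so a half turn about z gives the same grasp; the last joint's range is limited). The gripper opens to 85 mm and grips with 20 to 120 N. Pads are 22 mm wide; open, the fingers measure 114 mm over their backs; the gripper's body (76 mm by 85 mm) begins 54 mm behind the grasp point. The pads swing forward as they close: fully open they stand 13 mm farther back than shut.
Start: joints at [1.196, 0.238, -0.013, 1.319, 0, 1.571], TCP at [192.176, 488.511, 196.176] pointing down, gripper open.
Joint ranges: [-2.66, 2.66], [-1.03, 1.9], [-1.14, 1.46], [-1.82, 2.27], [-1.45, 1.34], [-3.14, 3.14]. Speed limits (rad/s): [2.22, 2.22, 2.79, 3.14, 3.14, 3.14].

### API

Orientations are given as a unit quaternion [x, y, z, w].
In Python, from plant import * gives the robot as it stands.
- The arm moves only by the tool apply_moves, never from a script. Its argument "motion" is a list of rows, each an object with "delta_pos": the shift along the tool's x, y, z in m, a list of three; "twist": the turn, a rotation vector about the tool's x, y, z in degrees, a list of three. In form: [{"delta_pos": [x, y, z], "twist": [rx, ry, rz]}, ...]. A call has 1 to 10 rows; each row shifts and turns the commanded pose from where the row before left it, along the tool's axes as they then stand; what a row does not reach is not made up. A row lasts 1/8 s, in which the tool goes at most 62.5 mm and 10.7 degrees, less where a joint would pass 70% of its speed; a pose out of reach is approached as far as the arm can. A call is refused whole if a number of a shift passes 0.0625 or a number of a turn 10.7, either way. A call with a gripper value outside its range is refused whole. "gripper" is the opening in per cent of the stroke, from 0 (shut) to 100 (fully open), set as the call begins (left out, the last holds). The fingers move at their own pace and stop on an object; "squeeze" is the grip in N (left out, the last holds). Time passes only in rows, so rows that do not move let the fingers close. It gives the time, the measured TCP pose, the force, the opening and the grip force at its end, in the units of the state.
- read_state(): the state, without advancing time (a new reading comes with each control period).
- snapshot(name): name is "scene" or "top"; returns a dict with "pixels" (384x512x3 uint8, red, green, blue), "fovy" (degrees; the focal length in pixels is half the picture's height over the tangent of half this angle, whatever the lens; pixels are square), "cx", "cy" (the principal point, pixels), "R" (3x3) and "t" (3): a world point X has camera coordinates R X + t. Camera axes: x right, y down, z forward; pixel columns grow to the right and rows downward; lengths in mm; the calibration is good to about 2 mm. A picture is of the moment at which its call begins. There is no depth.
- finish_job(): hands the job in; it is judged then, once.
The state is a dict: "clock": time; "qpos": joint angles; "qvel": joint speeds; "joint_torque": joint torques, N m; "position": TCP position; "tcp_rot": TCP orientation; "contact_force": force on the tool from outside, world axes, zero at the start; "moment": the same for the moment, N m; "gripper_width": finger opening in mm; "gripper_force": force on a finger pad.
Only numpy, scipy, OpenCV 4.12 (cv2) and the standard library are available. Lean on these libraries where they do the work, as an engineer would, in place of code of your own. Each camera call takes 0.05 s, during which the arm holds its last target. There are 200 camera calls.

## Working session

There is one attempt and no reset: what is moved stays moved. The work goes in short steps, Python scripts to look and compute and a tool call to move; the robot and the scene stay as the last step left them, time stands still between calls to the robot, and variables do not carry over. Pictures are saved under pics/ and viewed, at most 10 in all, crops included, and the job is handed in when it is done.

Besides the shell and the picture viewer there is one more tool, called after "Request:" as name([rows], argument=value, ...), one row to a line, values as JSON. apply_moves: Moves the arm, as the interface text tells. Its arguments: {"type":"object","properties":{"motion":{"type":"array","items":{"type":"object","properties":{"delta_pos":{"type":"array","items":{"type":"number"}},"twist":{"type":"array","items":{"type":"number"}}}}},"gripper":{"type":"number"},"squeeze":{"type":"number"}},"required":["motion"]}

```bash
mkdir -p pics; ls; python3 - <<'E'
from plant import *
import cv2,pickle
for n in("scene","top"):
    s=snapshot(n); pickle.dump(s,open(n+".pkl","wb"))
    cv2.imwrite(f"pics/{n}0.png",cv2.resize(s["pixels"][:,:,::-1],(800,600),interpolation=cv2.INTER_CUBIC))
    print(n,s["fovy"],s["cx"],s["cy"],s["R"],s["t"])
print(read_state())
E
```

```text
pics
scene 43.3387018752855 249.09948658071818 189.95347263129935 [[ 0.63324266 -0.77392369  0.00677152]
 [-0.56826408 -0.47087134 -0.67480079]
 [ 0.52543284  0.42346464 -0.73796886]] [-332.73396572  412.44997576 1272.86679783]
top 52.98066985735543 252.65784969554588 193.63883323239224 [[ 0.00318797 -0.99997388  0.00648619]
 [-0.99666274 -0.00370635 -0.08154537]
 [ 0.08156728 -0.00620458 -0.99664852]] [   7.08126731  569.74264342 1146.82650677]
{'clock': 0.1, 'qpos': array([ 1.19600103e+00,  2.38742270e-01, -1.41497184e-02,  1.31921598e+00,
       -1.67446802e-05,  1.57078711e+00]), 'qvel': array([-0.00029919, -0.00109988,  0.00150066,  0.00227207, -0.0013375 ,
        0.00020745]), 'joint_torque': array([ 1.37842711e-03, -5.39721286e+01,  3.46999526e+01,  1.34695473e-02,
        8.55198596e-05,  2.30400565e-05]), 'position': array([192.04609617, 488.16660264, 195.63855789]), 'tcp_rot': array([ 1.86298163e-01,  9.82493035e-01, -6.45896873e-04, -1.13958176e-04]), 'contact_force': array([-0.0664377 ,  0.11252108,  0.49313383]), 'moment': array([-0.00405206,  0.00687465, -0.00915081]), 'gripper_force': 0.0, 'gripper_width': 85.69927716549664}
```

View pics/scene0.png

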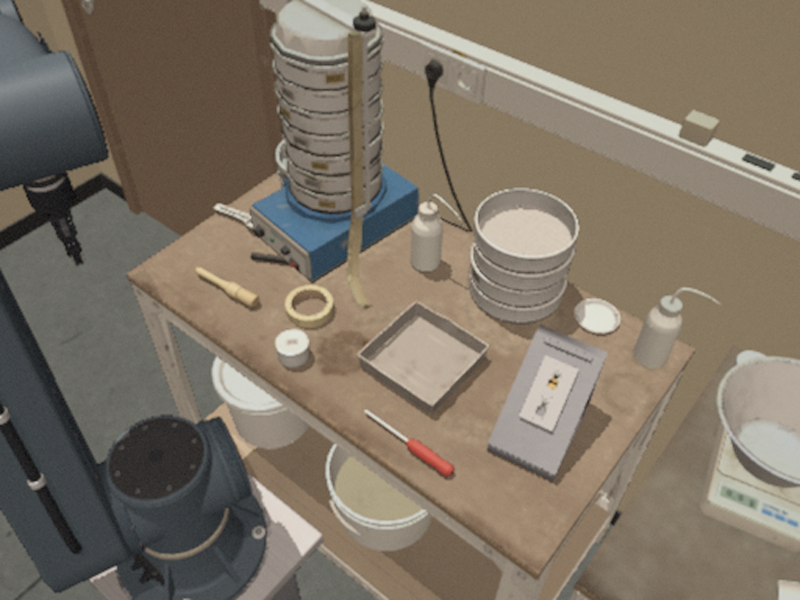

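View pics/top0.png

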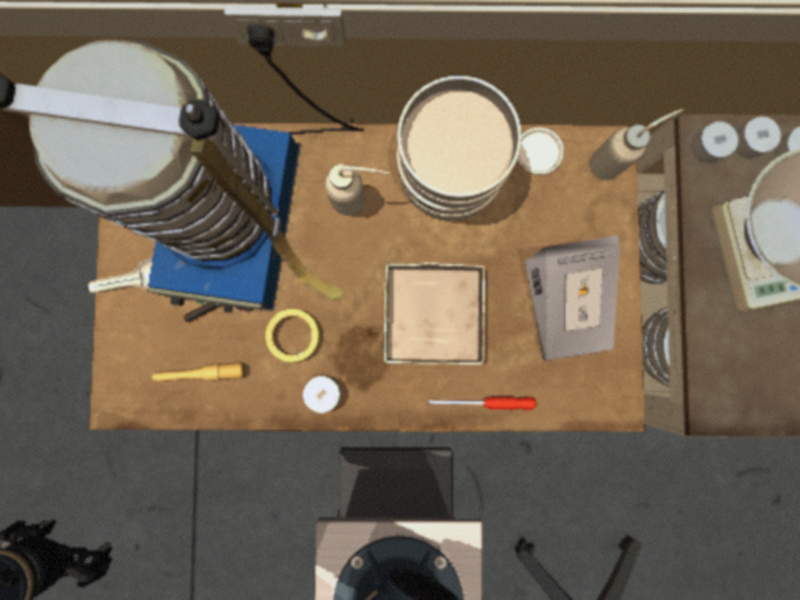

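The scene view shows the grey box at right (cover about (550,393) at 800 px, its lower edge towards the robot) and the pan at (425,355) to its left. In the top view the cover is at about (584,300), the pan at (435,314), and the screwdriver at (485,403).

```bash
cat > h.py <<'E'
import numpy as np,cv2,pickle
from scipy.spatial.transform import Rotation as Ro
def f(s): return s["pixels"].shape[0]/2/np.tan(np.radians(s["fovy"])/2)
def ray(s,p):
    R=np.array(s["R"]);t=np.array(s["t"]);k=f(s)
    d=R.T@np.array([(p[0]-s["cx"])/k,(p[1]-s["cy"])/k,1]); return -R.T@t,d
def proj(s,X):
    c=np.array(s["R"])@np.asarray(X,float).T+np.array(s["t"])[:,None]
    return (c[:2]/c[2]*f(s)).T+[s["cx"],s["cy"]]
def onz(s,p,z):
    o,d=ray(s,p); return o+d*(z-o[2])/d[2]
def tri(s1,p1,s2,p2):
    o1,d1=ray(s1,p1);o2,d2=ray(s2,p2)
    a=np.linalg.lstsq(np.c_[d1,-d2],o2-o1,rcond=None)[0]
    A=o1+a[0]*d1;B=o2+a[1]*d2; return (A+B)/2,np.linalg.norm(A-B)
def cover(s,win,thr=None):
    x0,y0,x1,y1=win
    g=cv2.resize(s["pixels"][y0:y1,x0:x1],None,fx=4,fy=4,interpolation=cv2.INTER_CUBIC)
    m=g.min(2)  # light cover vs grey box
    t,b=cv2.threshold(m,0 if thr is None else thr,255,cv2.THRESH_BINARY+(cv2.THRESH_OTSU if thr is None else 0))
    b=cv2.morphologyEx(b,cv2.MORPH_CLOSE,np.ones((25,25)))
    b=cv2.morphologyEx(b,cv2.MORPH_OPEN,np.ones((9,9)))
    c=max(cv2.findContours(b,cv2.RETR_EXTERNAL,cv2.CHAIN_APPROX_NONE)[0],key=cv2.contourArea)
    h=cv2.convexHull(c); q=cv2.approxPolyN(h,4)[0] if hasattr(cv2,"approxPolyN") else cv2.boxPoints(cv2.minAreaRect(h))
    v=g.copy(); cv2.polylines(v,[np.int32(q).reshape(-1,1,2)],True,(255,0,0),1)
    return (q.reshape(-1,2)+.5)/4-.5+[x0,y0],v,t
E
python3 - <<'E'
from h import *
T=pickle.load(open("top.pkl","rb"));S=pickle.load(open("scene.pkl","rb"))
qt,vt,t1=cover(T,(350,162,398,222)); qs,vs,t2=cover(S,(326,218,378,284))
print(t1,t2);print(qt.round(1));print(qs.round(1))
H=max(vt.shape[0],vs.shape[0]);pad=lambda v:cv2.copyMakeBorder(v,0,H-v.shape[0],0,10,cv2.BORDER_CONSTANT)
cv2.imwrite("pics/c1.png",cv2.resize(np.hstack([pad(vt),pad(vs)]),None,fx=1.8,fy=1.8)[:600,:800,::-1])
# pan rim: dark walls; inner floor colour
g=T["pixels"]; hsv=cv2.cvtColor(g,cv2.COLOR_RGB2HSV)
for z in (2,40):
    for p in [(385,265),(485,265),(485,364),(384,363)]:
        print(z,onz(T,np.array(p)/1.5625,z).round(0))
E
```

```text
146.0 136.0
[[385.9 171.9]
 [384.1 208.1]
 [363.1 211.6]
 [334.9 154.4]]
[[377.4 217.6]
 [377.4 283.4]
 [325.6 283.4]
 [325.6 217.6]]
2 [646.  29.   2.]
2 [ 647. -171.    2.]
2 [ 451. -169.    2.]
2 [452.  30.   2.]
40 [641.  28.  40.]
40 [ 642. -165.   40.]
40 [ 452. -163.   40.]
40 [453.  29.  40.]
```

View pics/c1.png

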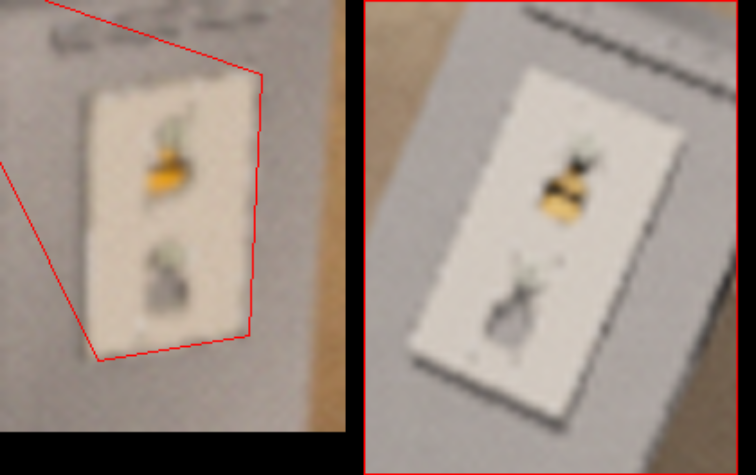

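The crop shows the cover cleanly. Top view corners (crop px) are (92,93), (262,74), (249,335), (97,360); in the scene crop they are (528,66), (684,132), (561,418), (409,345). I'll triangulate these.

```bash
python3 - <<'E'
from h import *
T=pickle.load(open("top.pkl","rb"));S=pickle.load(open("scene.pkl","rb"))
qt=(np.array([(92,93),(262,74),(249,335),(97,360)])+3.6)/7.2-.5+[350,162]
qs=(np.array([(528-363.6,66),(684-363.6,132),(561-363.6,418),(409-363.6,345)])+3.6)/7.2-.5+[326,218]
X=[]
for a,b in zip(qt,qs):
    x,e=tri(T,a,S,b); X.append(x); print(x.round(1),round(e,1))
X=np.array(X); c=X.mean(0)
print("centre",c.round(1),"expect z",102+8*np.cos(np.radians(35)))
M=np.array([(60,32,8),(60,-32,8),(-60,-32,8),(-60,32,8)],float)
r,e=Ro.align_vectors(X-c,M-M.mean(0)); print(e,r.as_matrix().round(3))
ex=r.as_matrix()[:,0];print("slope",np.degrees(np.arcsin(ex[2])),"yaw",np.degrees(np.arctan2(ex[1],ex[0])), "yaw from y",np.degrees(np.arctan2(-r.as_matrix()[0,1],r.as_matrix()[1,1])))
print("sides",[np.linalg.norm(X[i]-X[i-1]).round(1) for i in range(4)])
# face-plane single view check: top-only at known heights
h=60*np.sin(np.radians(35));z0=108.55
Y=np.array([onz(T,p,z) for p,z in zip(qt,(z0+h,z0+h,z0-h,z0-h))]);print(Y.round(1),Y.mean(0).round(1))
Y=np.array([onz(S,p,z) for p,z in zip(qs,(z0+h,z0+h,z0-h,z0-h))]);print(Y.round(1),Y.mean(0).round(1))
u=np.array([(388,268),(483,268),(483,361),(388,361)])
# pan mask: rim outline via floor colour
g=T["pixels"].astype(int);print(g[200,270:322].sum(1)//3); print(g[160:240,280].sum(1)//3); print([g[200,k].tolist() for k in(242,250,280,318)])
E
```

```text
[ 612.4 -291.8  143.3] 0.1
[ 619.8 -355.8  147. ] 0.7
[ 523.6 -372.3   78.2] 0.4
[ 513.1 -310.1   80.6] 0.0
centre [ 567.2 -332.5  112.3] expect z 108.55321635431193
3.9394698173865113 [[ 0.822 -0.155 -0.548]
 [ 0.141  0.988 -0.069]
 [ 0.552 -0.021  0.834]]
slope 33.49220856223453 yaw 9.71854030339103 yaw from y 8.935682776947791
sides [np.float64(118.9), np.float64(64.6), np.float64(119.4), np.float64(63.1)]
[[ 612.5 -291.9  143. ]
 [ 620.1 -357.   143. ]
 [ 523.6 -373.6   74.1]
 [ 513.3 -312.    74.1]] [ 567.4 -333.6  108.5]
[[ 612.6 -291.6  143. ]
 [ 623.2 -355.2  143. ]
 [ 526.4 -371.6   74.1]
 [ 517.3 -308.4   74.1]] [ 569.9 -331.7  108.5]
[190 187 188 188 187 186 188 188 191 193 193 194 197 195 195 190 185 187
 184 181 184 187 189 191 188 188 188 186 182 182 180 175 173 173 177 166
 116  73  95 136 111  86 105 111 111 110 112 112 107 113 112 113]
[127 126 127 128 122 123 124 131 144 119  84  67 104 159 184 188 190 186
 186 188 194 192 191 188 189 188 191 190 192 190 192 192 190 190 192 193
 193 194 193 191 193 195 194 195 191 190 188 190 189 193 197 199 195 192
 191 190 201 205 204 199 193 194 195 195 195 195 193 193 196 174 129 109
 134 126 115 110 115 119 120 117]
[[155, 118, 78], [139, 118, 97], [221, 195, 163], [145, 107, 69]]
```

```bash
cat >> h.py <<'E'
yaw=np.radians(9.3); O=np.array([572.5,-331.8,102.])
P=Ro.from_euler("zy",[yaw,-np.radians(35)]).as_matrix()   # panel axes as columns
RP=np.c_[-P[:,0],P[:,1],-P[:,2]]                          # tool axes for panel work
def pan2w(p): return O+P@np.array(p,float)
def need(s,tgt,R):
    A=Ro.from_quat(s["tcp_rot"]); rv=(A.inv()*Ro.from_matrix(R)).as_rotvec(degrees=True)
    d=np.array(tgt)-s["position"]
    print("t",round(s["clock"],2),"pos",s["position"].round(1),"rot need",rv.round(1),
      "| d in cur tool",(A.inv().apply(d)).round(1),"| d in final tool",(R.T@d).round(1),
      "panel xyz",(P.T@(s["position"]-O)).round(1),"F panel",(P.T@s["contact_force"]).round(2),"w",round(s["gripper_width"],1),"q",s["qpos"].round(2))
E
python3 - <<'E'
from h import *
from plant import *
print(P.round(3))
s=read_state(); need(s,pan2w((-85,0,60)),RP)
E
```

```text
[[ 0.808 -0.132 -0.574]
 [ 0.162  0.987  0.   ]
 [ 0.566 -0.093  0.819]]
t 0.1 pos [192.  488.2 195.6] rot need [ -3.8 -35.2 -29.8] | d in cur tool [-563.3 -674.2   93.5] | d in final tool [ -37.  -850.9  234.9] panel xyz [-122.   850.9  294.9] F panel [0.24 0.07 0.44] w 85.7 q [ 1.2   0.24 -0.01  1.32 -0.    1.57]
```

```bash
sed -i 's/from_euler("zy"/from_euler("ZY"/' h.py; python3 - <<'E'
from h import *
from plant import *
print(P.round(3))
s=read_state(); need(s,pan2w((-85,0,60)),RP)
E
```

```text
[[ 0.808 -0.162 -0.566]
 [ 0.132  0.987 -0.093]
 [ 0.574  0.     0.819]]
t 0.1 pos [192.  488.2 195.6] rot need [ -9.5 -34.2 -29.8] | d in cur tool [-564.8 -676.9   94.1] | d in final tool [ -60.3 -870.7  156.1] panel xyz [-145.3  870.7  216.1] F panel [0.24 0.12 0.43] w 85.7 q [ 1.2   0.24 -0.01  1.32 -0.    1.57]
```

Request:
apply_moves([
  {"twist": [-1.9,-6.8,-6.0],"delta_pos": [0,0,0]},
  {"twist": [-1.9,-6.8,-6.0],"delta_pos": [0,0,0]},
  {"twist": [-1.9,-6.8,-6.0],"delta_pos": [0,0,0]},
  {"twist": [-1.9,-6.8,-6.0],"delta_pos": [0,0,0]},
  {"twist": [-1.9,-6.8,-6.0],"delta_pos": [0,0,0]},
  {"delta_pos": [-0.04,-0.04,0],"twist": [0,0,0]},
  {"delta_pos": [-0.04,-0.04,0],"twist": [0,0,0]},
  {"delta_pos": [-0.04,-0.04,0],"twist": [0,0,0]},
  {"delta_pos": [-0.04,-0.04,0],"twist": [0,0,0]},
  {"delta_pos": [-0.04,-0.04,0],"twist": [0,0,0]},
], gripper=35)

```text
clock: 1.35
position: [387.8, 317.0, 311.1]
tcp_rot: [-0.079, 0.951, 0.026, 0.299]
contact_force: [-0.3, 0.5, -0.1]
gripper_width: 29.8
gripper_force: 0.0
```

```bash
cat > st.py <<'E'
import sys
from h import *
from plant import *
s=read_state(); need(s,pan2w([float(v) for v in sys.argv[1:4]]),RP)
E
python3 st.py -85 0 60
```

```text
t 1.35 pos [387.8 317.  311.1] rot need [ 0.2 -0.1  0.2] | d in cur tool [ 143.3 -670.2  153.4] | d in final tool [ 141.5 -670.1  155.7] panel xyz [ 56.5 670.1 215.7] F panel [-0.22  0.52 -0.02] w 29.8 q [ 0.97 -0.2  -0.36  0.95 -0.42  0.7 ]
```

Request:
apply_moves([
  {"delta_pos": [0,-0.055,0],"twist": [0,0,0]},
  {"delta_pos": [0,-0.055,0],"twist": [0,0,0]},
  {"delta_pos": [0,-0.055,0],"twist": [0,0,0]},
  {"delta_pos": [0,-0.055,0],"twist": [0,0,0]},
  {"delta_pos": [0,-0.055,0],"twist": [0,0,0]},
  {"delta_pos": [0,-0.055,0],"twist": [0,0,0]},
  {"delta_pos": [0,-0.055,0],"twist": [0,0,0]},
  {"delta_pos": [0,-0.055,0],"twist": [0,0,0]},
  {"delta_pos": [0,-0.055,0],"twist": [0,0,0]},
  {"delta_pos": [0,-0.055,0],"twist": [0,0,0]},
])

```text
clock: 2.6
position: [474.9, -203.6, 308.8]
tcp_rot: [-0.078, 0.951, 0.025, 0.297]
contact_force: [0.9, 0.3, -0.0]
gripper_width: 29.7
gripper_force: 0.0
```

Request:
apply_moves([
  {"delta_pos": [0.035,-0.03,0],"twist": [0,0,0]},
  {"delta_pos": [0.035,-0.03,0],"twist": [0,0,0]},
  {"delta_pos": [0.035,-0.03,0.03],"twist": [0,0,0]},
  {"delta_pos": [0.035,-0.03,0.03],"twist": [0,0,0]},
  {"delta_pos": [0,0,0.03],"twist": [0,0,0]},
  {"delta_pos": [0,0,0.03],"twist": [0,0,0]},
  {"delta_pos": [0,0,0.03],"twist": [0,0,0]},
  {"delta_pos": [0,0,0],"twist": [0,0,0]},
])

```text
clock: 3.6
position: [465.1, -322.8, 103.6]
tcp_rot: [-0.079, 0.952, 0.027, 0.295]
contact_force: [0.1, -0.3, 0.1]
gripper_width: 30.2
gripper_force: 0.0
```

```bash
python3 st.py -85 0 20; python3 - <<'E'
from h import *
from plant import *
a=snapshot("top");b=snapshot("scene");pickle.dump((a,b),open("p2.pkl","wb"))
c=lambda s,x,y:cv2.resize(s["pixels"][y:y+80,x:x+64],None,fx=6,fy=6,interpolation=cv2.INTER_CUBIC)[:,:,::-1]
cv2.imwrite("pics/p2.png",np.hstack([c(a,345,160),c(b,318,218)]))
E
```

```text
t 3.6 pos [ 465.1 -322.8  103.6] rot need [ 0.4 -0.5  0.1] | d in cur tool [  0.  -26.5  41.1] | d in final tool [  0.3 -26.2  41.3] panel xyz [-84.7  26.2  61.3] F panel [ 0.05 -0.33  0.06] w 30.2 q [-0.91  0.16 -0.56  0.54  0.53 -1.  ]
```

View pics/p2.png

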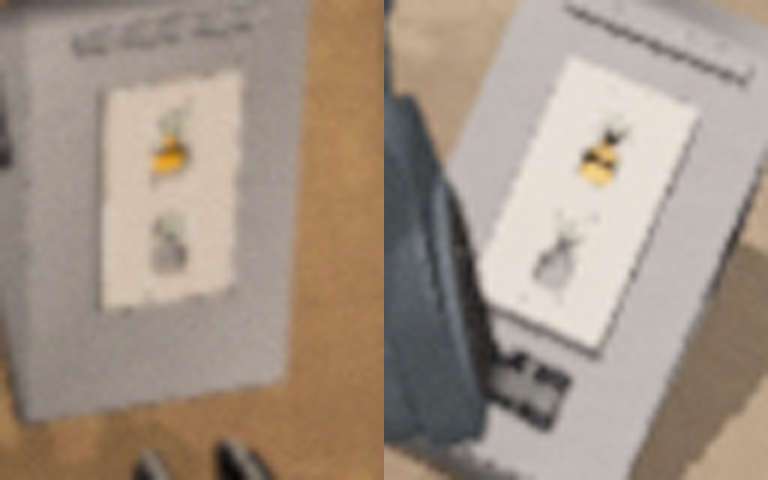

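```bash
python3 - <<'E'
from h import *
from plant import *
a,b=pickle.load(open("p2.pkl","rb")); s=read_state()
R=Ro.from_quat(s["tcp_rot"]).as_matrix()
for k,o,dx in((a,(345,160),0),(b,(318,218),384)):
    for p in([0,0,0],[0,15,0],[0,-15,0],[0,25,-60]): print(p,((proj(k,[s["position"]+R@np.array(p,float)])[0]-o)*6+[dx,0]).round(0))
    print([((proj(k,[pan2w(v)])[0]-o)*6+[dx,0]).round(0).tolist() for v in((60,32,8),(60,-32,8),(-60,-32,8),(-60,32,8),(-85,0,0),(-126,65,0),(-126,-65,0))])
E
```

```text
[0, 0, 0] [159. 412.]
[0, 15, 0] [127. 418.]
[0, -15, 0] [190. 407.]
[0, 25, -60] [153. 498.]
[[109.0, 92.0], [247.0, 70.0], [234.0, 289.0], [104.0, 310.0], [162.0, 333.0], [32.0, 421.0], [286.0, 380.0]]
[0, 0, 0] [446. 342.]
[0, 15, 0] [415. 328.]
[0, -15, 0] [477. 357.]
[0, 25, -60] [376. 314.]
[[570.0, 58.0], [699.0, 113.0], [595.0, 351.0], [467.0, 292.0], [511.0, 371.0], [349.0, 391.0], [607.0, 515.0]]
```

```bash
python3 st.py -85 0 20
```

```text
t 3.7 pos [ 465.4 -324.2  105.8] rot need [ 0.2 -0.4  0.1] | d in cur tool [  1.4 -25.   43. ] | d in final tool [  1.6 -24.9  43.1] panel xyz [-83.4  24.9  63.1] F panel [ 0.24 -0.02 -0.23] w 29.5 q [-0.92  0.16 -0.55  0.54  0.53 -1.  ]
```

```bash
python3 - <<'E'
from h import *
a,b=pickle.load(open("p2.pkl","rb"))
c=lambda s,x,y:cv2.resize(s["pixels"][y:y+100,x:x+80],None,fx=5,fy=5,interpolation=cv2.INTER_CUBIC)[:,:,::-1]
cv2.imwrite("pics/p3.png",np.hstack([c(a,335,215),c(b,300,245)]))
E
```

```text
(no output)
```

View pics/p3.png

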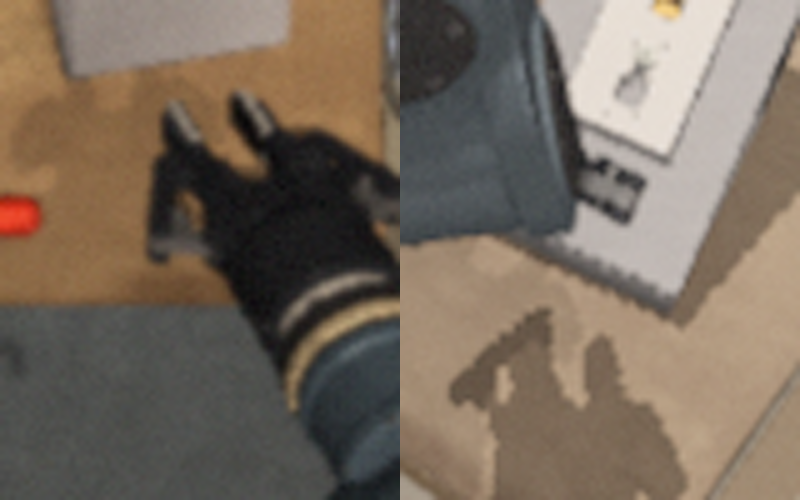

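```bash
python3 - <<'E'
from h import *
from plant import *
a,b=pickle.load(open("p2.pkl","rb")); s=read_state(); R=Ro.from_quat(s["tcp_rot"]).as_matrix()
for sp in((347.6,284.4),(328.3,275)):
    x,e=tri(a,(376.2,235),b,sp); print(x.round(1),e, (P.T@(x-O)).round(1))
o,d=ray(a,(376.2,235)); 
for z in (60,104,150,200): print(z,onz(a,(376.2,235),z).round(1),onz(b,(347.6,284.4),z).round(1))
print(s["moment"],s["contact_force"],s["qpos"])
E
```

```text
[ 462.1 -360.5   95.1] 47.65233308680332 [-97.  -10.4  59.5]
[ 449.1 -329.7  130.9] 1.8036695755491747 [-82.9  22.   93.4]
60 [ 446.8 -352.1   60. ] [ 502.1 -370.4   60. ]
104 [ 447.9 -337.7  104. ] [ 474.6 -379.2  104. ]
150 [ 449.  -322.7  150. ] [ 445.8 -388.4  150. ]
200 [ 450.2 -306.4  200. ] [ 414.5 -398.4  200. ]
[-0.09520064  0.51771649  0.01224113] [ 0.32900926  0.036479   -0.04952443] [-0.91618402  0.16086952 -0.55376868  0.5447704   0.52648939 -0.9977292 ]
```

```bash
python3 - <<'E'
from h import *
T=pickle.load(open("top.pkl","rb"));S=pickle.load(open("scene.pkl","rb"))
R=Ro.from_quat([1.86298163e-01,9.82493035e-01,-6.45896873e-04,-1.13958176e-04]).as_matrix();t=np.array([192.04,488.17,195.6])
out=[]
for k,(x,y) in((T,(0,320)),(S,(10,90))):
    g=cv2.resize(k["pixels"][y:y+64,x:x+80],None,fx=5,fy=5,interpolation=cv2.INTER_CUBIC)
    g=cv2.convertScaleAbs(g,alpha=1.6,beta=10)
    for p,col in (([0,0,0],(255,0,0)),([0,50,0],(0,255,0)),([0,-50,0],(0,255,0)),([0,50,-13],(0,0,255)),([0,-50,-13],(0,0,255)),([0,0,-100],(255,255,0))):
        q=((proj(k,[t+R@np.array(p,float)])[0]+.5-(x,y))*5); cv2.circle(g,(int(q[0]),int(q[1])),3,col,-1)
    out.append(g)
cv2.imwrite("pics/t0.png",np.hstack(out)[:,:,::-1])
E
```

```text
(no output)
```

View pics/t0.png

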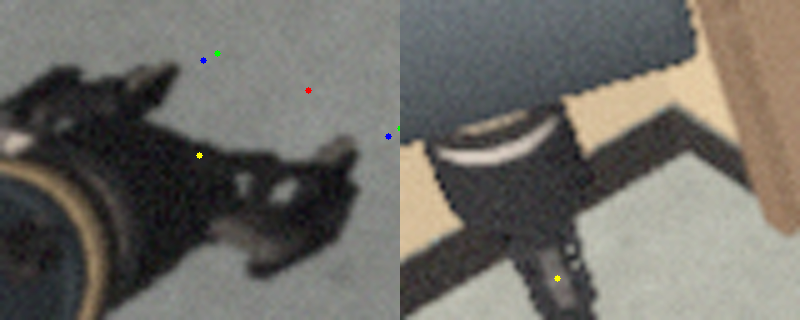

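The tips look up to about 28 mm short of the stated TCP in these pictures, so I'll settle the depth by touching the bare face gently.

Request:
apply_moves([
  {"delta_pos": [0,-0.012,0.015],"twist": [0,0,0]},
  {"delta_pos": [0,-0.013,0.015],"twist": [0,0,0]},
  {"delta_pos": [0,0,0.01],"twist": [0,0,0]},
  {"delta_pos": [0,0,0.01],"twist": [0,0,0]},
  {"delta_pos": [0,0,0],"twist": [0,0,0]},
  {"delta_pos": [0,0,0],"twist": [0,0,0]},
])

```text
clock: 4.45
position: [497.7, -344.1, 64.8]
tcp_rot: [-0.079, 0.951, 0.025, 0.297]
contact_force: [-0.3, 1.0, -0.1]
gripper_width: 29.9
gripper_force: 0.0
```

```bash
python3 st.py -85 0 3
```

```text
t 4.45 pos [ 497.7 -344.1   64.8] rot need [ 0.2 -0.4  0.2] | d in cur tool [ 1.5  0.  10. ] | d in final tool [ 1.6  0.  10. ] panel xyz [-83.4  -0.   13. ] F panel [-0.21  1.05  0.01] w 29.9 q [-0.89  0.26 -0.55  0.43  0.52 -0.97]
```

Request:
apply_moves([
  {"delta_pos": [0,0,0.003],"twist": [0,0,0]},
  {"delta_pos": [0,0,0.003],"twist": [0,0,0]},
  {"delta_pos": [0,0,0.002],"twist": [0,0,0]},
  {"delta_pos": [0,0,0],"twist": [0,0,0]},
])

```text
clock: 4.95
position: [502.2, -343.4, 57.8]
tcp_rot: [-0.079, 0.951, 0.025, 0.297]
contact_force: [-0.7, -0.3, -0.1]
gripper_width: 30.1
gripper_force: 0.0
```

Request:
apply_moves([
  {"delta_pos": [0,0,0.001],"twist": [0,0,0]},
  {"delta_pos": [0,0,0.001],"twist": [0,0,0]},
  {"delta_pos": [0,0,0],"twist": [0,0,0]},
])

```text
clock: 5.32
position: [503.4, -343.3, 56.3]
tcp_rot: [-0.079, 0.951, 0.025, 0.297]
contact_force: [-0.2, 0.3, 0.3]
gripper_width: 29.9
gripper_force: 0.0
```

```bash
python3 st.py -85 0 3;  python3 - <<'E'
from h import *
from plant import *
a=snapshot("top");b=snapshot("scene");pickle.dump((a,b),open("p4.pkl","wb"))
c=lambda s,x,y:cv2.resize(s["pixels"][y:y+100,x:x+80],None,fx=5,fy=5,interpolation=cv2.INTER_CUBIC)[:,:,::-1]
cv2.imwrite("pics/p4.png",np.hstack([c(a,335,170),c(b,310,225)]))
s=read_state();R=Ro.from_quat(s["tcp_rot"]).as_matrix()
for k,o in((a,(335,170)),(b,(310,225))): print((((proj(k,[s["position"],s["position"]+R@[0,0,-30.]])-o)+.5)*5).round())
E
```

```text
t 5.33 pos [ 503.4 -343.3   56.3] rot need [ 0.2 -0.4  0.1] | d in cur tool [ 1.4  0.2 -0.3] | d in final tool [ 1.4  0.2 -0.3] panel xyz [-83.6  -0.2   2.7] F panel [0.   0.34 0.31] w 29.9 q [-0.88  0.28 -0.55  0.4   0.51 -0.96]
[[189. 231.]
 [209. 259.]]
[[149. 275.]
 [144. 274.]]
```

View pics/p4.png

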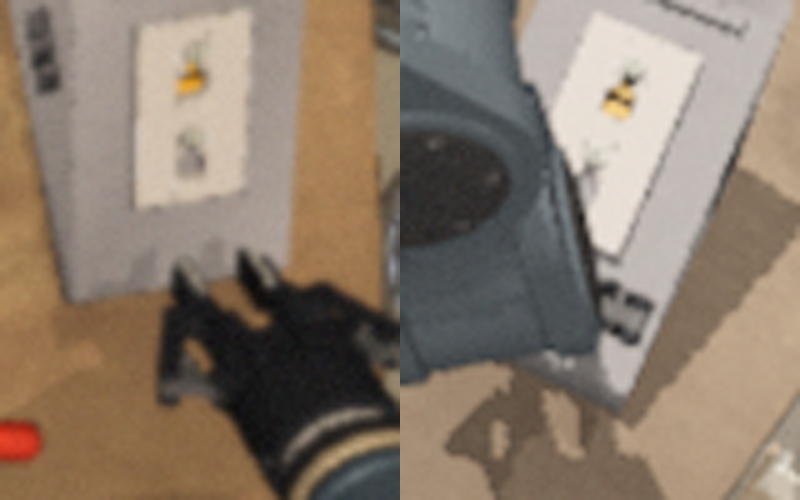

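The visible tips, at about (180,263) and (245,255), sit 30 mm behind the reported TCP, and their shadows lie clear of them. They are still well above the face, so I'll go on down by touch.

Request:
apply_moves([
  {"delta_pos": [0,0,0.004],"twist": [0,0,0]},
  {"delta_pos": [0,0,0.004],"twist": [0,0,0]},
  {"delta_pos": [0,0,0.004],"twist": [0,0,0]},
  {"delta_pos": [0,0,0.003],"twist": [0,0,0]},
  {"delta_pos": [0,0,0],"twist": [0,0,0]},
])

```text
clock: 6.05
position: [511.8, -341.7, 43.6]
tcp_rot: [-0.079, 0.951, 0.026, 0.296]
contact_force: [0.5, -1.3, -0.0]
gripper_width: 29.3
gripper_force: 0.0
```

Request:
apply_moves([
  {"delta_pos": [0,0,0.002],"twist": [0,0,0]},
  {"delta_pos": [0,0,0.001],"twist": [0,0,0]},
  {"delta_pos": [0,0,0.001],"twist": [0,0,0]},
])

```text
clock: 6.42
position: [514.1, -341.6, 40.7]
tcp_rot: [-0.079, 0.951, 0.025, 0.297]
contact_force: [0.4, 0.3, -0.6]
gripper_width: 29.9
gripper_force: 0.0
```

Request:
apply_moves([
  {"delta_pos": [0,0,0.001],"twist": [0,0,0]},
  {"delta_pos": [0,0,0.001],"twist": [0,0,0]},
])

```text
clock: 6.68
position: [515.2, -341.3, 39.0]
tcp_rot: [-0.079, 0.951, 0.025, 0.297]
contact_force: [-0.5, -0.6, -0.0]
gripper_width: 29.8
gripper_force: 0.0
```

```bash
python3 st.py -85 0 -22
```

```text
t 6.67 pos [ 515.2 -341.3   39. ] rot need [ 0.2 -0.4  0.1] | d in cur tool [1.3 0.1 3.7] | d in final tool [1.3 0.2 3.7] panel xyz [-83.7  -0.2 -18.3] F panel [-0.51 -0.48  0.33] w 29.8 q [-0.86  0.31 -0.57  0.35  0.51 -0.93]
```

Request:
apply_moves([
  {"delta_pos": [0,0,0.001],"twist": [0,0,0]},
  {"delta_pos": [0,0,0.001],"twist": [0,0,0]},
  {"delta_pos": [0,0,0.001],"twist": [0,0,0]},
])

```text
clock: 7.05
position: [516.9, -341.0, 36.5]
tcp_rot: [-0.079, 0.951, 0.025, 0.297]
contact_force: [-0.5, -0.6, -1.0]
gripper_width: 29.8
gripper_force: 0.0
```

Request:
apply_moves([
  {"delta_pos": [0,0,0.001],"twist": [0,0,0]},
  {"delta_pos": [0,0,0.001],"twist": [0,0,0]},
])

```text
clock: 7.3
position: [518.0, -340.8, 34.9]
tcp_rot: [-0.079, 0.951, 0.025, 0.297]
contact_force: [0.3, 0.5, 0.5]
gripper_width: 29.6
gripper_force: 0.0
```

```bash
python3 st.py -85 0 -22; python3 - <<'E'
from h import *
from plant import *
a=snapshot("top")
cv2.imwrite("pics/p5.png",cv2.resize(a["pixels"][170:250,335:415],None,fx=6,fy=6,interpolation=cv2.INTER_CUBIC)[:,:,::-1])
E
```

```text
t 7.3 pos [ 518.  -340.8   34.9] rot need [ 0.2 -0.4  0.1] | d in cur tool [ 1.2  0.1 -1.3] | d in final tool [ 1.2  0.1 -1.3] panel xyz [-83.8  -0.1 -23.3] F panel [0.6  0.42 0.24] w 29.6 q [-0.85  0.32 -0.57  0.34  0.51 -0.93]
```

View pics/p5.png

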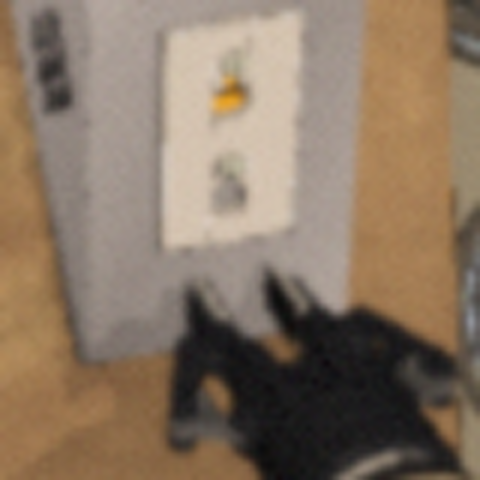

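The tips, at about (195,280) and (270,270), are now close to the face, centred below the cover's lower edge, whose middle is at (232,245).

Request:
apply_moves([
  {"delta_pos": [0,0,0.001],"twist": [0,0,0]},
  {"delta_pos": [0,0,0.001],"twist": [0,0,0]},
])

```text
clock: 7.6
position: [519.1, -340.7, 33.2]
tcp_rot: [-0.079, 0.951, 0.025, 0.297]
contact_force: [-0.0, -0.6, -0.0]
gripper_width: 29.8
gripper_force: 0.0
```

Request:
apply_moves([
  {"delta_pos": [0,0,0.001],"twist": [0,0,0]},
  {"delta_pos": [0,0,0.0],"twist": [0,0,0]},
])

```text
clock: 7.85
position: [519.6, -340.5, 32.4]
tcp_rot: [-0.079, 0.951, 0.025, 0.297]
contact_force: [0.0, -0.8, -0.5]
gripper_width: 29.9
gripper_force: 0.0
```

```bash
python3 st.py -85 0 -25
```

```text
t 7.85 pos [ 519.6 -340.5   32.4] rot need [ 0.2 -0.4  0.1] | d in cur tool [ 1.2  0.1 -1.3] | d in final tool [ 1.2  0.1 -1.3] panel xyz [-83.8  -0.1 -26.3] F panel [-0.4  -0.78 -0.37] w 29.9 q [-0.85  0.32 -0.57  0.33  0.5  -0.92]
```

Request:
apply_moves([
  {"delta_pos": [0,0,0.001],"twist": [0,0,0]},
  {"delta_pos": [0,0,0],"twist": [0,0,0]},
])

```text
clock: 8.1
position: [520.2, -340.5, 31.6]
tcp_rot: [-0.079, 0.951, 0.025, 0.297]
contact_force: [0.3, 0.7, 0.6]
gripper_width: 29.8
gripper_force: 0.0
```

Request:
apply_moves([
  {"delta_pos": [0,0,0.001],"twist": [0,0,0]},
  {"delta_pos": [0,0,0],"twist": [0,0,0]},
])

```text
clock: 8.35
position: [520.7, -340.4, 30.7]
tcp_rot: [-0.079, 0.951, 0.025, 0.297]
contact_force: [-0.4, -0.1, -0.1]
gripper_width: 29.8
gripper_force: 0.0
```

Request:
apply_moves([
  {"delta_pos": [0,0,0.001],"twist": [0,0,0]},
  {"delta_pos": [0,0,0],"twist": [0,0,0]},
])

```text
clock: 8.6
position: [521.3, -340.3, 29.9]
tcp_rot: [-0.079, 0.951, 0.025, 0.297]
contact_force: [0.4, -0.6, 0.2]
gripper_width: 29.9
gripper_force: 0.0
```

```bash
python3 st.py -85 0 -29
```

```text
t 8.6 pos [ 521.3 -340.3   29.9] rot need [ 0.2 -0.4  0.1] | d in cur tool [ 1.1  0.1 -0.3] | d in final tool [ 1.1  0.1 -0.3] panel xyz [-83.9  -0.1 -29.3] F panel [ 0.37 -0.7  -0.01] w 29.9 q [-0.85  0.33 -0.57  0.32  0.5  -0.92]
```

Request:
apply_moves([
  {"delta_pos": [0,0,0.001],"twist": [0,0,0]},
  {"delta_pos": [0,0,0],"twist": [0,0,0]},
])

```text
clock: 8.85
position: [521.9, -340.2, 29.1]
tcp_rot: [-0.079, 0.951, 0.025, 0.297]
contact_force: [0.0, 0.1, 0.6]
gripper_width: 30.1
gripper_force: 0.0
```

Request:
apply_moves([
  {"delta_pos": [0,0,0.001],"twist": [0,0,0]},
  {"delta_pos": [0,0,0],"twist": [0,0,0]},
])

```text
clock: 9.1
position: [522.4, -340.1, 28.3]
tcp_rot: [-0.079, 0.951, 0.025, 0.297]
contact_force: [-0.9, -0.3, -0.5]
gripper_width: 30.1
gripper_force: 0.0
```

```bash
python3 st.py -85 0 -29; python3 - <<'E'
from h import *
from plant import *
a=snapshot("top");pickle.dump(a,open("p6.pkl","wb"))
cv2.imwrite("pics/p6.png",cv2.resize(a["pixels"][190:240,345:405],None,fx=10,fy=10,interpolation=cv2.INTER_CUBIC)[:,:,::-1])
E
```

```text
t 9.1 pos [ 522.4 -340.1   28.3] rot need [ 0.2 -0.4  0.1] | d in cur tool [ 1.1  0.1 -2.3] | d in final tool [ 1.1  0.  -2.3] panel xyz [-83.9  -0.  -31.3] F panel [-1.06 -0.18  0.1 ] w 30.1 q [-0.84  0.33 -0.57  0.31  0.5  -0.92]
```

View pics/p6.png

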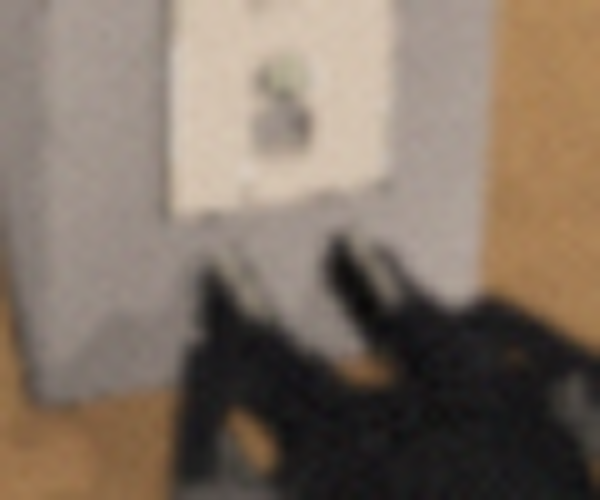

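Request:
apply_moves([
  {"delta_pos": [0,0,0.001],"twist": [0,0,0]},
  {"delta_pos": [0,0,0],"twist": [0,0,0]},
])

```text
clock: 9.4
position: [523.0, -340.0, 27.4]
tcp_rot: [-0.079, 0.951, 0.025, 0.297]
contact_force: [0.7, -0.4, -0.5]
gripper_width: 30.0
gripper_force: 0.0
```

Request:
apply_moves([
  {"delta_pos": [0,0,0.001],"twist": [0,0,0]},
  {"delta_pos": [0,0,0],"twist": [0,0,0]},
])

```text
clock: 9.65
position: [523.5, -339.8, 26.6]
tcp_rot: [-0.079, 0.951, 0.025, 0.297]
contact_force: [0.1, 0.1, 0.8]
gripper_width: 30.1
gripper_force: 0.0
```

```bash
python3 st.py -85 0 -31
```

```text
t 9.65 pos [ 523.5 -339.8   26.6] rot need [ 0.2 -0.4  0.1] | d in cur tool [ 1.1  0.  -2.3] | d in final tool [ 1.1  0.  -2.3] panel xyz [-83.9  -0.  -33.3] F panel [0.6  0.1  0.58] w 30.1 q [-0.84  0.33 -0.58  0.31  0.5  -0.92]
```

```bash
python3 - <<'E'
from h import *
a=pickle.load(open("p6.pkl","rb"))
for p in((210,255),(345,235),(290,203)):
    px=(np.array(p)+5)/10-.5+[345,190]
    o,d=ray(a,px)
    for z in(0,5,8,10):
        n=P[:,2]; X=o+d*(n@(pan2w((0,0,z))-o))/(n@d); print(p,z,(P.T@(X-O)).round(1))
E
```

```text
(210, 255) 0 [-81.5  18.   -0. ]
(210, 255) 5 [-77.8  19.9   5. ]
(210, 255) 8 [-75.6  21.    8. ]
(210, 255) 10 [-74.1  21.7  10. ]
(345, 235) 0 [-82.1 -22.6  -0. ]
(345, 235) 5 [-78.4 -20.5   5. ]
(345, 235) 8 [-76.2 -19.2   8. ]
(345, 235) 10 [-74.8 -18.4  10. ]
(290, 203) 0 [-67.5  -5.6  -0. ]
(290, 203) 5 [-63.9  -3.6   5. ]
(290, 203) 8 [-61.8  -2.4   8. ]
(290, 203) 10 [-60.3  -1.6  10. ]
```

Request:
apply_moves([
  {"delta_pos": [0,0,0.001],"twist": [0,0,0]},
  {"delta_pos": [0,0,0.001],"twist": [0,0,0]},
  {"delta_pos": [0,0,0],"twist": [0,0,0]},
])

```text
clock: 10.02
position: [524.7, -339.7, 25.0]
tcp_rot: [-0.079, 0.951, 0.025, 0.297]
contact_force: [0.2, -0.0, 0.2]
gripper_width: 29.9
gripper_force: 0.0
```

Request:
apply_moves([
  {"delta_pos": [0,0,0.001],"twist": [0,0,0]},
  {"delta_pos": [0,0,0],"twist": [0,0,0]},
])

```text
clock: 10.28
position: [525.1, -339.7, 24.5]
tcp_rot: [-0.079, 0.951, 0.025, 0.297]
contact_force: [-3.6, 0.8, 4.5]
gripper_width: 29.9
gripper_force: 3.0
```

```bash
python3 st.py -85 0 -31
```

```text
t 10.28 pos [ 525.1 -339.7   24.5] rot need [ 0.2 -0.4  0.1] | d in cur tool [ 1.2  0.2 -4.9] | d in final tool [ 1.2  0.1 -4.9] panel xyz [-83.8  -0.1 -35.9] F panel [-0.24  1.4   5.67] w 29.9 q [-0.84  0.34 -0.58  0.3   0.5  -0.91]
```

Contact with the face comes at reported panel z = −36 (5.7 N), so the reported TCP is about 36 mm beyond the real tips. I'll back off 3 mm and push.

Request:
apply_moves([
  {"delta_pos": [0,0,-0.0035],"twist": [0,0,0]},
  {"delta_pos": [-0.003,0,0],"twist": [0,0,0]},
  {"delta_pos": [-0.004,0,0],"twist": [0,0,0]},
  {"delta_pos": [-0.003,0,0],"twist": [0,0,0]},
  {"delta_pos": [-0.002,0,0],"twist": [0,0,0]},
  {"delta_pos": [-0.002,0,0],"twist": [0,0,0]},
  {"delta_pos": [-0.002,0,0],"twist": [0,0,0]},
])

```text
clock: 11.15
position: [535.7, -337.6, 35.7]
tcp_rot: [-0.079, 0.952, 0.026, 0.296]
contact_force: [-4.0, 0.1, -1.0]
gripper_width: 29.7
gripper_force: 1.7
```

```bash
python3 st.py -49 0 -33
```

```text
t 11.15 pos [ 535.7 -337.6   35.7] rot need [ 0.2 -0.4  0.1] | d in cur tool [-19.6  -0.2  -0.1] | d in final tool [-19.6  -0.2   0.1] panel xyz [-68.6   0.2 -32.9] F panel [-3.84  0.75  1.43] w 29.7 q [-0.82  0.33 -0.55  0.33  0.49 -0.89]
```

Request:
apply_moves([
  {"delta_pos": [-0.002,0,0],"twist": [0,0,0]},
  {"delta_pos": [-0.002,0,0],"twist": [0,0,0]},
  {"delta_pos": [-0.002,0,0],"twist": [0,0,0]},
  {"delta_pos": [-0.002,0,0],"twist": [0,0,0]},
  {"delta_pos": [-0.002,0,0],"twist": [0,0,0]},
  {"delta_pos": [-0.002,0,0],"twist": [0,0,0]},
])

```text
clock: 11.9
position: [546.1, -336.1, 43.1]
tcp_rot: [-0.079, 0.951, 0.025, 0.297]
contact_force: [-2.7, -0.2, -0.8]
gripper_width: 29.7
gripper_force: 1.2
```

```bash
python3 st.py -49 0 -33
```

```text
t 11.9 pos [ 546.1 -336.1   43.1] rot need [ 0.2 -0.4  0.1] | d in cur tool [-6.7 -0.   0. ] | d in final tool [-6.7  0.   0.1] panel xyz [-55.7  -0.  -32.9] F panel [-2.64  0.26  0.89] w 29.7 q [-0.8   0.33 -0.53  0.34  0.49 -0.88]
```

Request:
apply_moves([
  {"delta_pos": [-0.0015,0,0],"twist": [0,0,0]},
  {"delta_pos": [-0.001,0,0],"twist": [0,0,0]},
  {"delta_pos": [-0.001,0,0],"twist": [0,0,0]},
])

```text
clock: 12.28
position: [548.8, -335.7, 45.0]
tcp_rot: [-0.079, 0.951, 0.025, 0.296]
contact_force: [-3.4, -0.3, -0.8]
gripper_width: 30.3
gripper_force: 1.5
```

Request:
apply_moves([
  {"delta_pos": [-0.001,0,0],"twist": [0,0,0]},
])

```text
clock: 12.4
position: [549.5, -335.5, 45.5]
tcp_rot: [-0.079, 0.951, 0.025, 0.296]
contact_force: [-3.5, -0.9, -0.5]
gripper_width: 30.0
gripper_force: 1.5
```

Request:
apply_moves([
  {"delta_pos": [-0.001,0,0],"twist": [0,0,0]},
])

```text
clock: 12.52
position: [550.4, -335.4, 46.1]
tcp_rot: [-0.079, 0.951, 0.025, 0.297]
contact_force: [-3.7, -1.0, -0.8]
gripper_width: 29.7
gripper_force: 1.6
```

Request:
apply_moves([
  {"delta_pos": [-0.0007,0,0],"twist": [0,0,0]},
])

```text
clock: 12.65
position: [551.0, -335.3, 46.5]
tcp_rot: [-0.079, 0.951, 0.025, 0.297]
contact_force: [-2.6, -1.5, -0.4]
gripper_width: 29.9
gripper_force: 1.6
```

```bash
python3 st.py -49 0 -33
```

```text
t 12.65 pos [ 551.  -335.3   46.5] rot need [ 0.2 -0.4  0.1] | d in cur tool [-0.6 -0.   0. ] | d in final tool [-0.6 -0.   0.1] panel xyz [-49.6   0.  -32.9] F panel [-2.55 -1.08  1.29] w 29.9 q [-0.8   0.32 -0.52  0.35  0.49 -0.87]
```

Request:
apply_moves([
  {"delta_pos": [-0.0008,0,0],"twist": [0,0,0]},
])

```text
clock: 12.78
position: [551.6, -335.2, 47.0]
tcp_rot: [-0.079, 0.951, 0.025, 0.297]
contact_force: [-4.2, 0.0, -0.5]
gripper_width: 29.7
gripper_force: 1.8
```

Request:
apply_moves([
  {"delta_pos": [-0.0008,0,0],"twist": [0,0,0]},
])

```text
clock: 12.9
position: [552.3, -335.1, 47.4]
tcp_rot: [-0.079, 0.951, 0.025, 0.297]
contact_force: [-4.5, -0.3, -1.1]
gripper_width: 29.9
gripper_force: 1.8
```

Request:
apply_moves([
  {"delta_pos": [-0.0008,0,0],"twist": [0,0,0]},
])

```text
clock: 13.02
position: [552.4, -335.0, 47.4]
tcp_rot: [-0.079, 0.952, 0.025, 0.296]
contact_force: [-8.4, -1.6, -1.6]
gripper_width: 29.3
gripper_force: 3.8
```

Request:
apply_moves([
  {"delta_pos": [-0.0008,0,0],"twist": [0,0,0]},
])

```text
clock: 13.15
position: [552.4, -335.0, 47.4]
tcp_rot: [-0.078, 0.952, 0.025, 0.295]
contact_force: [-11.0, -2.7, -1.7]
gripper_width: 30.0
gripper_force: 5.0
```

The stop is met (force up to 11 N, no further motion). I'll back off, rise, let it rest and move over the cover.

Request:
apply_moves([
  {"delta_pos": [0.006,0,0],"twist": [0,0,0]},
  {"delta_pos": [0.01,0,0],"twist": [0,0,0]},
  {"delta_pos": [0,0,-0.02],"twist": [0,0,0]},
  {"delta_pos": [0,0,-0.03],"twist": [0,0,0]},
  {"delta_pos": [0,0,-0.01],"twist": [0,0,0]},
  {"delta_pos": [0,0,0],"twist": [0,0,0]},
  {"delta_pos": [0,0,0],"twist": [0,0,0]},
])

```text
clock: 14.02
position: [507.0, -342.4, 87.8]
tcp_rot: [-0.079, 0.951, 0.026, 0.296]
contact_force: [0.1, 0.2, 0.1]
gripper_width: 30.2
gripper_force: 0.0
```

```bash
python3 st.py 22 0 27; python3 - <<'E'
from h import *
from plant import *
a=snapshot("top");b=snapshot("scene");pickle.dump((a,b),open("p7.pkl","wb"))
c=lambda s,x,y:cv2.resize(s["pixels"][y:y+74,x:x+50],None,fx=8,fy=8,interpolation=cv2.INTER_CUBIC)[:,:,::-1]
cv2.imwrite("pics/p7.png",np.hstack([c(a,350,150),c(b,330,205)]))
for k,o in((a,(350,150)),(b,(330,205))):
  print([((proj(k,[pan2w(v)])[0]-o+.5)*8).round(0).tolist() for v in((82,32,8),(82,-32,8),(-38,-32,8),(-38,32,8))])
E
```

```text
t 14.03 pos [ 507.  -342.4   87.8] rot need [ 0.2 -0.4  0.1] | d in cur tool [-84.4  -0.2  -1.1] | d in final tool [-84.4  -0.1  -0.6] panel xyz [-62.4   0.1  26.4] F panel [ 0.2   0.18 -0.02] w 30.2 q [-0.87  0.24 -0.51  0.49  0.51 -0.95]
[[111.0, 150.0], [296.0, 121.0], [279.0, 418.0], [104.0, 446.0]]
[[181.0, 129.0], [354.0, 201.0], [215.0, 518.0], [44.0, 440.0]]
```

View pics/p7.png

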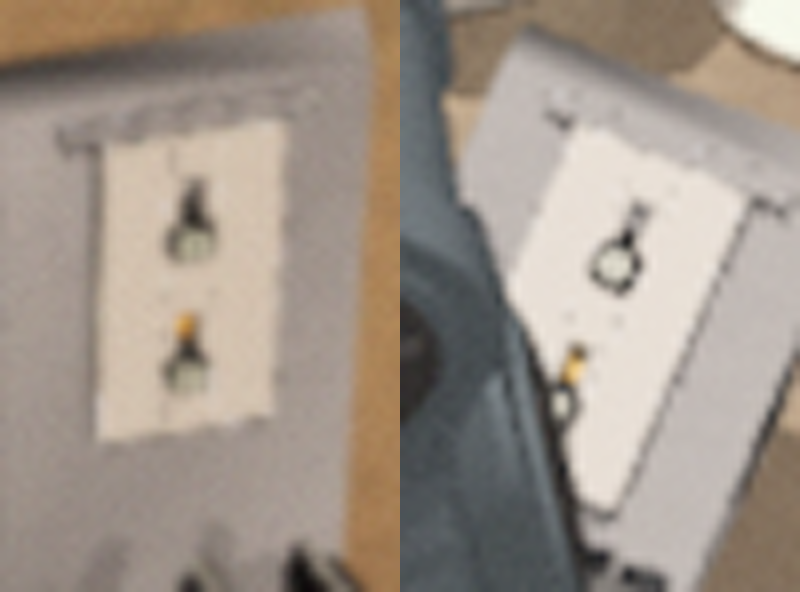

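The screw heads sit centred in the entry holes, at about (190,240) and (186,372), and the cover lies against the rib about 2 mm further in +y than modelled. It has rested untouched. Next I go over it with the gripper opened.

Request:
apply_moves([
  {"delta_pos": [-0.02,0.002,0],"twist": [0,0,0]},
  {"delta_pos": [-0.03,0,0],"twist": [0,0,0]},
  {"delta_pos": [-0.03,0,0],"twist": [0,0,0]},
  {"delta_pos": [-0.005,0,0],"twist": [0,0,0]},
  {"delta_pos": [0,0,0.02],"twist": [0,0,0]},
  {"delta_pos": [0,0,0.02],"twist": [0,0,0]},
  {"delta_pos": [0,0,0.015],"twist": [0,0,0]},
  {"delta_pos": [0,0,0],"twist": [0,0,0]},
], gripper=89)

```text
clock: 15.12
position: [606.2, -323.2, 90.2]
tcp_rot: [-0.079, 0.952, 0.026, 0.296]
contact_force: [0.5, 0.3, 0.7]
gripper_width: 75.9
gripper_force: 0.0
```

```bash
python3 st.py 22 2 -42; python3 - <<'E'
from h import *
from plant import *
a=snapshot("top"); pickle.dump(a,open("p8.pkl","wb"))
E
```

```text
t 15.12 pos [ 606.2 -323.2   90.2] rot need [ 0.3 -0.5  0.1] | d in cur tool [-0.5 -1.1 12.5] | d in final tool [-0.4 -1.  12.5] panel xyz [ 21.6   3.  -29.5] F panel [0.79 0.18 0.27] w 75.9 q [-0.71  0.31 -0.4   0.44  0.45 -0.78]
```

Request:
apply_moves([
  {"delta_pos": [0,-0.001,0],"twist": [0,0,0]},
  {"delta_pos": [0,0,0.003],"twist": [0,0,0]},
  {"delta_pos": [0,0,0.003],"twist": [0,0,0]},
  {"delta_pos": [0,0,0.003],"twist": [0,0,0]},
  {"delta_pos": [0,0,0.001],"twist": [0,0,0]},
  {"delta_pos": [0,0,0],"twist": [0,0,0]},
])

```text
clock: 15.92
position: [612.2, -324.0, 83.3]
tcp_rot: [-0.079, 0.951, 0.025, 0.297]
contact_force: [0.9, 0.2, -0.3]
gripper_width: 75.8
gripper_force: 0.0
```

Request:
apply_moves([
  {"delta_pos": [0,0,0.001],"twist": [0,0,0]},
  {"delta_pos": [0,0,0.001],"twist": [0,0,0]},
  {"delta_pos": [0,0,0],"twist": [0,0,0]},
])

```text
clock: 16.3
position: [613.4, -323.9, 81.7]
tcp_rot: [-0.079, 0.951, 0.025, 0.297]
contact_force: [-0.2, 0.7, -0.1]
gripper_width: 75.8
gripper_force: 0.0
```

```bash
python3 st.py 22 2 -45
```

```text
t 16.3 pos [ 613.4 -323.9   81.7] rot need [ 0.2 -0.4  0.1] | d in cur tool [0.4 0.8 4.5] | d in final tool [0.5 0.8 4.5] panel xyz [ 22.5   1.2 -40.5] F panel [-0.13  0.7  -0.07] w 75.8 q [-0.7   0.33 -0.41  0.42  0.45 -0.77]
```

Request:
apply_moves([
  {"delta_pos": [0,0.0005,0.001],"twist": [0,0,0]},
  {"delta_pos": [0,0,0.001],"twist": [0,0,0]},
  {"delta_pos": [0,0,0],"twist": [0,0,0]},
])

```text
clock: 16.68
position: [614.4, -323.2, 80.1]
tcp_rot: [-0.079, 0.951, 0.025, 0.297]
contact_force: [-0.9, -0.5, -0.3]
gripper_width: 76.2
gripper_force: 0.0
```

Request:
apply_moves([
  {"delta_pos": [0,0,0.001],"twist": [0,0,0]},
  {"delta_pos": [0,0,0],"twist": [0,0,0]},
])

```text
clock: 16.92
position: [615.0, -323.1, 79.3]
tcp_rot: [-0.079, 0.951, 0.025, 0.297]
contact_force: [0.4, 0.6, -0.2]
gripper_width: 75.7
gripper_force: 0.0
```

Request:
apply_moves([
  {"delta_pos": [0,0,0.001],"twist": [0,0,0]},
  {"delta_pos": [0,0,0],"twist": [0,0,0]},
])

```text
clock: 17.18
position: [615.5, -323.0, 78.4]
tcp_rot: [-0.079, 0.951, 0.025, 0.297]
contact_force: [-0.3, 0.2, 0.0]
gripper_width: 76.1
gripper_force: 0.0
```

```bash
python3 st.py 22 2 -45
```

```text
t 17.18 pos [ 615.5 -323.    78.4] rot need [ 0.2 -0.4  0.1] | d in cur tool [0.4 0.3 0.5] | d in final tool [0.4 0.3 0.5] panel xyz [ 22.4   1.7 -44.5] F panel [-0.22  0.23  0.2 ] w 76.1 q [-0.7   0.33 -0.41  0.41  0.45 -0.77]
```

Request:
apply_moves([
  {"delta_pos": [0,0,0.0008],"twist": [0,0,0]},
  {"delta_pos": [0,0,0],"twist": [0,0,0]},
])

```text
clock: 17.42
position: [616.0, -323.0, 78.0]
tcp_rot: [-0.079, 0.951, 0.025, 0.297]
contact_force: [-2.1, -0.4, 2.3]
gripper_width: 75.9
gripper_force: 1.5
```

Request:
apply_moves([
  {"delta_pos": [0,0,0.0008],"twist": [0,0,0]},
  {"delta_pos": [0,0,0],"twist": [0,0,0]},
])

```text
clock: 17.68
position: [616.0, -323.0, 77.9]
tcp_rot: [-0.079, 0.951, 0.025, 0.297]
contact_force: [-10.5, 0.2, 10.3]
gripper_width: 76.2
gripper_force: 7.0
```

```bash
python3 st.py 22 2 -45
```

```text
t 17.68 pos [ 616.  -323.    77.9] rot need [ 0.2 -0.3  0.1] | d in cur tool [ 0.5  0.3 -0.1] | d in final tool [ 0.5  0.3 -0.2] panel xyz [ 22.5   1.7 -45.2] F panel [-2.55  1.85 14.31] w 76.2 q [-0.7   0.33 -0.41  0.41  0.45 -0.77]
```

Request:
apply_moves([
  {"delta_pos": [0,0,-0.005],"twist": [0,0,0]},
  {"delta_pos": [0,0,0],"twist": [0,0,0]},
], squeeze=20)

```text
clock: 17.92
position: [613.7, -323.6, 81.7]
tcp_rot: [-0.079, 0.951, 0.025, 0.297]
contact_force: [0.3, 0.1, -1.1]
gripper_width: 76.1
gripper_force: 0.0
```

Request:
apply_moves([
  {"delta_pos": [0,0,0],"twist": [0,0,0]},
  {"delta_pos": [0,0,0],"twist": [0,0,0]},
  {"delta_pos": [0,0,0],"twist": [0,0,0]},
], gripper=80)

```text
clock: 18.3
position: [613.6, -323.3, 81.1]
tcp_rot: [-0.079, 0.951, 0.025, 0.297]
contact_force: [0.1, 0.5, 0.5]
gripper_width: 68.2
gripper_force: 0.0
```

```bash
python3 st.py 22 2 -41
```

```text
t 18.3 pos [ 613.6 -323.3   81.1] rot need [ 0.2 -0.4  0.1] | d in cur tool [ 0.4  0.2 -0.2] | d in final tool [ 0.4  0.2 -0.2] panel xyz [ 22.4   1.8 -41.2] F panel [0.42 0.44 0.34] w 68.2 q [-0.7   0.33 -0.41  0.42  0.45 -0.77]
```

Request:
apply_moves([
  {"delta_pos": [0,0,0],"twist": [0,0,0]},
  {"delta_pos": [0,0,0],"twist": [0,0,0]},
], gripper=77.5)

```text
clock: 18.55
position: [613.6, -323.3, 81.3]
tcp_rot: [-0.079, 0.951, 0.025, 0.297]
contact_force: [-1.1, -0.5, -0.3]
gripper_width: 65.9
gripper_force: 0.0
```

```bash
python3 st.py 22 2 -41
```

```text
t 18.55 pos [ 613.6 -323.3   81.3] rot need [ 0.2 -0.4  0.1] | d in cur tool [ 0.5  0.3 -0.1] | d in final tool [ 0.5  0.3 -0.1] panel xyz [ 22.5   1.7 -41.1] F panel [-1.14 -0.27  0.38] w 65.9 q [-0.7   0.33 -0.41  0.42  0.45 -0.77]
```

Centred to within 1 mm. Now grip.

Request:
apply_moves([
  {"delta_pos": [0,0,0],"twist": [0,0,0]},
  {"delta_pos": [0,0,0],"twist": [0,0,0]},
  {"delta_pos": [0,0,0],"twist": [0,0,0]},
], gripper=60, squeeze=50)

```text
clock: 18.92
position: [613.4, -323.3, 81.7]
tcp_rot: [-0.079, 0.951, 0.025, 0.297]
contact_force: [-5.1, 0.3, 5.3]
gripper_width: 62.2
gripper_force: 53.6
```

```bash
python3 st.py 22 2 -41
```

```text
t 18.93 pos [ 613.4 -323.3   81.7] rot need [ 0.2 -0.4  0.1] | d in cur tool [0.5 0.2 0.5] | d in final tool [0.5 0.2 0.4] panel xyz [ 22.5   1.8 -40.6] F panel [-0.99  1.08  7.21] w 62.2 q [-0.7   0.33 -0.41  0.42  0.45 -0.77]
```

Request:
apply_moves([
  {"delta_pos": [0,0,-0.001],"twist": [0,0,0]},
  {"delta_pos": [0,0,-0.002],"twist": [0,0,0]},
  {"delta_pos": [0,0,-0.002],"twist": [0,0,0]},
])

```text
clock: 19.3
position: [610.7, -323.8, 85.3]
tcp_rot: [-0.079, 0.951, 0.025, 0.296]
contact_force: [-0.3, -0.3, -1.1]
gripper_width: 62.3
gripper_force: 54.6
```

```bash
python3 st.py 22 2 -41
```

```text
t 19.3 pos [ 610.7 -323.8   85.3] rot need [ 0.2 -0.4  0.1] | d in cur tool [0.3 0.2 5. ] | d in final tool [0.3 0.2 5. ] panel xyz [ 22.3   1.8 -36. ] F panel [-0.93 -0.26 -0.71] w 62.3 q [-0.7   0.32 -0.4   0.43  0.45 -0.77]
```

Request:
apply_moves([
  {"delta_pos": [0,0,-0.002],"twist": [0,0,0]},
  {"delta_pos": [0,0,-0.002],"twist": [0,0,0]},
  {"delta_pos": [0,0,-0.002],"twist": [0,0,0]},
])

```text
clock: 19.68
position: [607.4, -324.4, 90.5]
tcp_rot: [-0.079, 0.951, 0.025, 0.297]
contact_force: [-0.0, -0.3, -1.3]
gripper_width: 62.4
gripper_force: 54.6
```

```bash
python3 st.py 22 2 -41
```

```text
t 19.68 pos [ 607.4 -324.4   90.5] rot need [ 0.2 -0.4  0.1] | d in cur tool [ 0.5  0.3 11.1] | d in final tool [ 0.5  0.4 11.1] panel xyz [ 22.5   1.6 -29.9] F panel [-0.79 -0.29 -1.  ] w 62.4 q [-0.71  0.31 -0.4   0.44  0.45 -0.78]
```

Request:
apply_moves([
  {"delta_pos": [0,0,-0.003],"twist": [0,0,0]},
  {"delta_pos": [0,0,-0.004],"twist": [0,0,0]},
  {"delta_pos": [0,0,-0.006],"twist": [0,0,0]},
  {"delta_pos": [0,0,-0.01],"twist": [0,0,0]},
  {"delta_pos": [0,0,-0.02],"twist": [0,0,0]},
  {"delta_pos": [0,0,-0.02],"twist": [0,0,0]},
  {"delta_pos": [0,0,-0.02],"twist": [0,0,0]},
  {"delta_pos": [0,0,-0.01],"twist": [0,0,0]},
  {"delta_pos": [0,0,0],"twist": [0,0,0]},
])

```text
clock: 20.8
position: [555.3, -333.7, 167.8]
tcp_rot: [-0.079, 0.951, 0.025, 0.297]
contact_force: [0.3, -0.1, -1.2]
gripper_width: 62.4
gripper_force: 54.9
```

```bash
cat > st2.py <<'E'
import sys
from h import *
from plant import *
s=read_state(); need(s,[float(v) for v in sys.argv[1:4]],Ro.from_euler("z",float(sys.argv[4]),degrees=True).as_matrix()@np.array([[-1,0,0],[0,1,0],[0,0,-1.]]))
E
python3 st2.py 547 -68 200 0; python3 - <<'E'
from h import *
from plant import *
a=snapshot("top");pickle.dump(a,open("p9.pkl","wb"))
g=a["pixels"]; T=pickle.load(open("top.pkl","rb"))
m=(g.min(2)>135)&(np.ptp(g.astype(int),axis=2)<45)
m=m.astype(np.uint8)[140:260,310:420]
n,l,st,c=cv2.connectedComponentsWithStats(m)
for i in range(1,n):
    if st[i,4]>60: print(st[i]+[310,140,0,0,0],c[i]+[310,140])
# pan corners: floor-bright mask
f0=g[150:250,235:325].astype(int); m=((f0.min(2)>135)).astype(np.uint8); m=cv2.morphologyEx(m,cv2.MORPH_OPEN,np.ones((5,5)))
c=max(cv2.findContours(m,cv2.RETR_EXTERNAL,cv2.CHAIN_APPROX_NONE)[0],key=cv2.contourArea);r=cv2.minAreaRect(c);print(r)
for p in cv2.boxPoints(r)+[235,150]: print(onz(a,p,2).round(1))
E
```

```text
t 20.8 pos [ 555.3 -333.7  167.8] rot need [ 2.9 34.6  9.2] | d in cur tool [-47.6 263.5  -6.2] | d in final tool [  8.3 265.7 -32.2] panel xyz [23.6  0.9 63.8] F panel [-0.46 -0.11 -1.16] w 62.4 q [-0.79  0.19 -0.34  0.66  0.48 -0.86]
[ 340  158   63   56 1375] [376.24581818 185.52218182]
((43.07830047607422, 51.259376525878906), (53.806610107421875, 55.97715377807617), 1.6365771293640137)
[464.2  15.5   2. ]
[637.3  11.2   2. ]
[ 633.2 -156.     2. ]
[ 460.  -149.7    2. ]
```

Request:
apply_moves([
  {"delta_pos": [0,0.02,-0.01],"twist": [0,0,0]},
  {"delta_pos": [0,0.04,-0.01],"twist": [0,0,0]},
  {"delta_pos": [0,0.05,0],"twist": [0,0,0]},
  {"delta_pos": [0,0.05,0],"twist": [0,0,0]},
  {"delta_pos": [0,0.05,0],"twist": [0,0,0]},
  {"delta_pos": [0,0.035,0],"twist": [0,0,0]},
  {"delta_pos": [0,0.02,0],"twist": [0,0,0]},
  {"delta_pos": [0,0,0],"twist": [0,0,0]},
])

```text
clock: 21.85
position: [499.7, -72.1, 183.1]
tcp_rot: [-0.08, 0.951, 0.026, 0.296]
contact_force: [0.1, -0.1, -1.5]
gripper_width: 62.4
gripper_force: 55.0
```

Request:
apply_moves([
  {"delta_pos": [0,0,0],"twist": [0.4,4.3,1.15]},
  {"delta_pos": [0,0,0],"twist": [0.5,6.0,1.6]},
  {"delta_pos": [0,0,0],"twist": [0.5,6.0,1.6]},
  {"delta_pos": [0,0,0],"twist": [0.5,6.0,1.6]},
  {"delta_pos": [0,0,0],"twist": [0.5,6.0,1.6]},
  {"delta_pos": [0,0,0],"twist": [0.5,6.3,1.65]},
  {"delta_pos": [0,0,0],"twist": [0,0,0]},
  {"delta_pos": [0,0,0],"twist": [0,0,0]},
])

```text
clock: 22.85
position: [500.2, -74.1, 182.9]
tcp_rot: [-0.0, 1.0, 0.001, -0.0]
contact_force: [-0.8, -0.0, -1.5]
gripper_width: 62.2
gripper_force: 55.0
```

```bash
python3 st2.py 547 -68 30 0
```

```text
t 22.85 pos [500.2 -74.1 182.9] rot need [ 0.1 -0.   0. ] | d in cur tool [-46.9   5.8 152.9] | d in final tool [-46.8   6.1 152.9] panel xyz [ 22.1 266.   83.3] F panel [-1.47  0.08 -0.76] w 62.2 q [-0.15  0.21 -0.08  1.28  0.   -0.15]
```

Request:
apply_moves([
  {"delta_pos": [-0.015,0.002,0],"twist": [0,0,0]},
  {"delta_pos": [-0.017,0.002,0.01],"twist": [0,0,0]},
  {"delta_pos": [-0.015,0.002,0.02],"twist": [0,0,0]},
  {"delta_pos": [0,0,0.03],"twist": [0,0,0]},
  {"delta_pos": [0,0,0.03],"twist": [0,0,0]},
  {"delta_pos": [0,0,0.03],"twist": [0,0,0]},
  {"delta_pos": [0,0,0.015],"twist": [0,0,0]},
  {"delta_pos": [0,0,0],"twist": [0,0,0]},
])

```text
clock: 23.85
position: [546.9, -67.5, 47.8]
tcp_rot: [-0.0, 1.0, 0.001, -0.001]
contact_force: [-0.5, -0.0, -0.6]
gripper_width: 62.2
gripper_force: 55.0
```

```bash
python3 st2.py 547 -68 -39 0
```

```text
t 23.85 pos [546.9 -67.5  47.8] rot need [ 0.1 -0.1  0. ] | d in cur tool [-0.3 -0.6 86.8] | d in final tool [-0.1 -0.5 86.8] panel xyz [-16.8 265.  -54.4] F panel [-0.77  0.04 -0.23] w 62.2 q [-0.12  0.37 -0.22  0.98  0.   -0.12]
```

Request:
apply_moves([
  {"delta_pos": [0,0,0.012],"twist": [0,0,0]},
  {"delta_pos": [0,0,0.014],"twist": [0,0,0]},
  {"delta_pos": [0,0,0.014],"twist": [0,0,0]},
  {"delta_pos": [0,0,0.014],"twist": [0,0,0]},
  {"delta_pos": [0,0,0.012],"twist": [0,0,0]},
  {"delta_pos": [0,0,0.008],"twist": [0,0,0]},
  {"delta_pos": [0,0,0],"twist": [0,0,0]},
])

```text
clock: 24.72
position: [546.7, -67.5, -25.9]
tcp_rot: [-0.0, 1.0, 0.001, -0.001]
contact_force: [-0.4, 0.4, -1.3]
gripper_width: 62.1
gripper_force: 55.0
```

Request:
apply_moves([
  {"delta_pos": [0,0,0.002],"twist": [0,0,0]},
  {"delta_pos": [0,0,0.002],"twist": [0,0,0]},
  {"delta_pos": [0,0,0.002],"twist": [0,0,0]},
  {"delta_pos": [0,0,0],"twist": [0,0,0]},
])

```text
clock: 25.22
position: [547.1, -67.6, -31.4]
tcp_rot: [-0.0, 1.0, 0.0, -0.0]
contact_force: [-0.8, -0.3, -2.4]
gripper_width: 62.2
gripper_force: 55.0
```

Request:
apply_moves([
  {"delta_pos": [0,0,0.002],"twist": [0,0,0]},
  {"delta_pos": [0,0,0.001],"twist": [0,0,0]},
  {"delta_pos": [0,0,0],"twist": [0,0,0]},
])

```text
clock: 25.6
position: [547.0, -67.6, -34.4]
tcp_rot: [-0.0, 1.0, 0.0, -0.001]
contact_force: [-0.4, 0.2, -1.9]
gripper_width: 61.9
gripper_force: 55.0
```

Request:
apply_moves([
  {"delta_pos": [0,0,0.001],"twist": [0,0,0]},
  {"delta_pos": [0,0,0.001],"twist": [0,0,0]},
  {"delta_pos": [0,0,0],"twist": [0,0,0]},
])

```text
clock: 25.98
position: [547.0, -67.6, -36.4]
tcp_rot: [-0.0, 1.0, 0.001, -0.001]
contact_force: [-0.1, 0.4, -1.6]
gripper_width: 61.7
gripper_force: 55.0
```

Request:
apply_moves([
  {"delta_pos": [0,0,0.001],"twist": [0,0,0]},
  {"delta_pos": [0,0,0],"twist": [0,0,0]},
])

```text
clock: 26.22
position: [547.1, -67.5, -37.4]
tcp_rot: [-0.0, 1.0, 0.001, -0.0]
contact_force: [0.0, -0.4, -1.6]
gripper_width: 62.2
gripper_force: 55.0
```

Request:
apply_moves([
  {"delta_pos": [0,0,0.001],"twist": [0,0,0]},
  {"delta_pos": [0,0,0],"twist": [0,0,0]},
])

```text
clock: 26.48
position: [547.2, -67.6, -38.1]
tcp_rot: [-0.0, 1.0, 0.0, -0.0]
contact_force: [-0.9, -0.1, 1.8]
gripper_width: 62.1
gripper_force: 55.4
```

Request:
apply_moves([
  {"delta_pos": [0,0,0.0004],"twist": [0,0,0]},
  {"delta_pos": [0,0,0],"twist": [0,0,0]},
])

```text
clock: 26.72
position: [547.2, -67.6, -38.1]
tcp_rot: [-0.0, 1.0, 0.0, -0.0]
contact_force: [-2.9, 0.6, 7.9]
gripper_width: 62.1
gripper_force: 56.0
```

Request:
apply_moves([
  {"delta_pos": [0,0,0],"twist": [0,0,0]},
  {"delta_pos": [0,0,0],"twist": [0,0,0]},
  {"delta_pos": [0,0,0],"twist": [0,0,0]},
  {"delta_pos": [0,0,-0.003],"twist": [0,0,0]},
  {"delta_pos": [0,0,-0.005],"twist": [0,0,0]},
  {"delta_pos": [0,0,-0.01],"twist": [0,0,0]},
  {"delta_pos": [0,0,-0.02],"twist": [0,0,0]},
  {"delta_pos": [0,0,-0.03],"twist": [0,0,0]},
  {"delta_pos": [0,0,-0.03],"twist": [0,0,0]},
  {"delta_pos": [0,0,-0.03],"twist": [0,0,0]},
], gripper=92)

```text
clock: 27.98
position: [547.2, -67.7, 91.1]
tcp_rot: [-0.0, 1.0, 0.0, -0.0]
contact_force: [0.6, 0.3, -0.1]
gripper_width: 78.6
gripper_force: 0.0
```

Request:
apply_moves([
  {"delta_pos": [0.02,0,-0.04],"twist": [0,0,0]},
  {"delta_pos": [0.03,0,-0.04],"twist": [0,0,0]},
  {"delta_pos": [0.04,0,-0.03],"twist": [0,0,0]},
  {"delta_pos": [0.04,0,0],"twist": [0,0,0]},
  {"delta_pos": [0.04,0,0],"twist": [0,0,0]},
  {"delta_pos": [0,0,0],"twist": [0,0,0]},
  {"delta_pos": [0,0,0],"twist": [0,0,0]},
])

```text
clock: 28.85
position: [378.1, -68.0, 200.2]
tcp_rot: [-0.0, 1.0, 0.0, 0.001]
contact_force: [-0.3, 0.2, 0.1]
gripper_width: 78.7
gripper_force: 0.0
```

```bash
python3 st2.py 547 -68 100 0; python3 - <<'E'
from h import *
from plant import *
a=snapshot("top");T=pickle.load(open("top.pkl","rb"))
d=np.abs(a["pixels"].astype(int)-T["pixels"]).max(2)
m=(cv2.medianBlur(d.astype(np.uint8),3)>28).astype(np.uint8)
n,l,st,c=cv2.connectedComponentsWithStats(m)
for i in range(1,n):
    if st[i,4]>15: print(st[i],c[i].round(1),onz(a,c[i],10).round(0))
# plate: brighter/greyer than pan floor
g=a["pixels"][160:240,240:320].astype(int); sat=g.max(2)-g.min(2)
print(g[40,::4].tolist()); print(g[::4,37].tolist())
E
```

```text
t 28.85 pos [378.1 -68.  200.2] rot need [0.  0.1 0. ] | d in cur tool [-1.688e+02 -1.000e-01  1.003e+02] | d in final tool [-168.9   -0.   100.2] panel xyz [-65.9 291.8 166. ] F panel [-0.17  0.26  0.19] w 78.7 q [-0.18 -0.01 -0.29  1.29  0.   -0.18]
[362 172  23  39 722] [372.9 190.5] [ 582. -361.   10.]
[247 182  41  47 899] [274.2 205.5] [535. -57.  10.]
[258 215   8   5  23] [261.1 217.2] [499. -17.  10.]
[ 255  245  117   56 3072] [318.  263.6] [ 359. -190.   10.]
[ 182  285  183   99 8716] [290.9 341. ] [ 131. -106.   10.]
[218 288  53  12 537] [245.4 293.2] [270.  30.  10.]
[273 288   6   9  35] [274.9 291.4] [276. -59.  10.]
[   0  333   72   51 2361] [ 28.1 358.8] [ 78. 671.  10.]
[[158, 120, 79], [161, 122, 82], [110, 95, 74], [211, 184, 150], [230, 204, 168], [230, 205, 169], [228, 202, 166], [228, 231, 217], [232, 236, 227], [233, 237, 227], [235, 238, 229], [233, 237, 226], [200, 193, 169], [223, 195, 160], [224, 195, 162], [216, 187, 153], [212, 182, 147], [114, 96, 79], [136, 103, 67], [154, 117, 80]]
[[168, 130, 88], [167, 126, 84], [193, 181, 154], [126, 104, 87], [221, 192, 160], [228, 200, 166], [234, 237, 226], [195, 188, 164], [186, 167, 140], [219, 192, 158], [234, 238, 228], [228, 231, 219], [180, 163, 139], [206, 178, 143], [213, 196, 174], [226, 208, 190], [194, 170, 137], [217, 189, 154], [161, 140, 111], [135, 102, 69]]
```

```bash
python3 - <<'E'
from h import *
from plant import *
T=pickle.load(open("top.pkl","rb"))
a=snapshot("top");g=a["pixels"].astype(int)
m=np.zeros(g.shape[:2],np.uint8); m[165:235,242:318]=((g.max(2)-g.min(2)<25)&(g.min(2)>190))[165:235,242:318]
m=cv2.morphologyEx(m,cv2.MORPH_CLOSE,np.ones((9,9)))
c=max(cv2.findContours(m,cv2.RETR_EXTERNAL,cv2.CHAIN_APPROX_NONE)[0],key=cv2.contourArea)
r=cv2.minAreaRect(c);B=np.array([onz(a,p,10) for p in cv2.boxPoints(r)]);print(r,B.round(0).tolist(),B.mean(0).round(0))
for s in(T,a):
    h=s["pixels"].astype(int); q=(h[...,0]>150)&(h[...,1]<80); ys,xs=np.where(q); print("red",xs.mean().round(1),ys.mean().round(1),len(xs))
    w=s["pixels"][160:240,235:325]; e=cv2.threshold(w.min(2),0,255,cv2.THRESH_BINARY_INV)[1]
    print("pan dark rim",[np.argmin(h[200,236:256].sum(1))+236,np.argmin(h[200,300:318].sum(1))+300,np.argmin(h[162:182,262].sum(1))+162,np.argmin(h[222:240,262].sum(1))+222])
E
```

```text
((277.5, 201.0), (38.0, 19.0), 90.0) [[607.0, -38.0, 10.0], [607.0, -97.0, 10.0], [490.0, -96.0, 10.0], [490.0, -38.0, 10.0]] [549. -67.  10.]
red 326.3 258.0 223
pan dark rim [np.int64(248), np.int64(307), np.int64(171), np.int64(230)]
red 334.9 258.1 26
pan dark rim [np.int64(248), np.int64(307), np.int64(171), np.int64(237)]
```

```bash
python3 -c "
from plant import *
print(finish_job())"
```

```text
the job is handed in; nothing more can be done
None
```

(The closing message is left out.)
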